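# Stir up the cleaning beads and open the safety-capped cleaner

## Task

Get the decanter-cleaning bath ready: with the wooden stick from the stand, stir the beads in the steel bowl until they have shifted all round the bowl, keeping every bead in, and put the stick back in its stand. Then press the cleaner bottle's push-and-turn cap down, twist it counter-clockwise (seen from above) while pressed until it is free, lift it off, and finish while still holding it upright in the gripper about 6 cm straight above the neck. Do not put your fingers among the beads, and leave the cup, the vase and the jar alone.

Things in the scene. Friction and masses are not known exactly. Their poses are not given: they have to be found in the camera images.
- bowl: Round open steel bowl, fixed on the bench on a thin rubber disc. Origin at the centre of its underside on the bench. Rim 48 mm high, 132 mm across outside; wall 5 mm; flat inner floor 6 mm above the origin, 110 mm across inside. The eight beads lie on the floor in a rough ring of about 38 mm radius, the centre free.
- stand: Fixed dark wooden block, 75 x 75 x 70 mm high, with one upright round hole in its middle, 32 mm across and 60 mm deep (hole floor 10 mm above the bench). Origin at the centre of its underside; z up.
- stick: Loose plain round wooden stirring stick, 16 mm across, 170 mm long, about 40 g, standing in the hole of the stand (top about 180 mm above the bench). Origin at the centre of its lower end face; its z axis runs up along the stick.
- bottle: Square blue plastic cleaner bottle, 74 x 74 mm, held in a steel holder (92 x 92 mm, 40 mm high) bolted to the bench, so it can neither turn nor lift. Origin at the centre of its underside, z up. The shoulder ends 115 mm above the bench; the neck with the cap is on its axis.
- mouth (a point): Point on the bottle's axis, 124 mm above the bench, where the underside centre of the locked cap lies. The locked cap's x axis is parallel to the bottle's x axis.
- cap: Loose round ribbed white plastic push-and-turn cap, 55 mm across (56 over the ribs), 31 mm high, about 25 g, locked on the bottle's neck. Origin at the centre of its underside, z up. Opening: press it down more than 5 mm (hard stop at 8 mm), keep it pressed and turn it counter-clockwise seen from above; it is free between 57 and 123 degrees of turn (aim at 80) and then lifts straight off.
- seal (a joint): How far the cap pushes down the sprung rubber seal inside the neck: 0 with the cap locked at rest, up to 0.008 m with it fully pressed, -0.003 m with it off. The spring pushes the cap up with about 6 N at rest and 13 N fully down. Unpressed the cap's inner lugs are caught in notches and it cannot turn; clockwise it is always blocked.
- bead0_center (a point): Centre of a loose white, smooth glazed ceramic bead, a ball 24 mm across, 18 g, one of eight alike in the bowl.
- bead1_center (a point): Centre of a loose white, smooth glazed ceramic bead, a ball 24 mm across, 18 g, one of eight alike in the bowl.
- bead2_center (a point): Centre of a loose white, smooth glazed ceramic bead, a ball 24 mm across, 18 g, one of eight alike in the bowl.
- bead3_center (a point): Centre of a loose white, smooth glazed ceramic bead, a ball 24 mm across, 18 g, one of eight alike in the bowl.
- bead4_center (a point): Centre of a loose white, smooth glazed ceramic bead, a ball 24 mm across, 18 g, one of eight alike in the bowl.
- bead5_center (a point): Centre of a loose white, smooth glazed ceramic bead, a ball 24 mm across, 18 g, one of eight alike in the bowl.
- bead6_center (a point): Centre of a loose white, smooth glazed ceramic bead, a ball 24 mm across, 18 g, one of eight alike in the bowl.
- bead7_center (a point): Centre of a loose white, smooth glazed ceramic bead, a ball 24 mm across, 18 g, one of eight alike in the bowl.
- cup: Bystander: white porcelain cup, 76 mm across, 60 mm high. Origin at the centre of its underside.
- vase: Bystander: blue vase, 60 mm across, 140 mm high. Origin at the centre of its underside.
- jar: Bystander: white porcelain sugar jar, 76 mm across, 82 mm high. Origin at the centre of its underside.

How it is judged:
On the way, in this order (a step that is already met when the one before it is completed fails the run):
1. the beads have been stirred with the held stick: in each quarter of the bowl at least one bead has shifted by more than 10 mm, with the stick's lower end down in the bowl (distance of any of bead0_center, bead1_center from where it was at the start of the episode above 0.01 m and distance of any of bead2_center, bead3_center from where it was at the start of the episode above 0.01 m and distance of any of bead4_center, bead5_center from where it was at the start of the episode above 0.01 m and distance of any of bead6_center, bead7_center from where it was at the start of the episode above 0.01 m and horizontal distance between stick and bowl below 0.058 m and height (world z) of stick below 0.04 m and contact force between stick and the fingers above 0.3 N), for 0.05 s.
2. the stick stands in the stand's hole again, let go (horizontal distance between stick and stand below 0.015 m and height (world z) of stick below 0.03 m and contact force between stick and the fingers below 0.1 N), for 0.2 s.
3. the cap is pressed down by the gripper, by more than 3.5 mm (value of joint seal above 0.0035 m and (contact force between cap and the fingers above 0.5 N or contact force between cap and the arm above 0.5 N)), for 0.05 s.
4. the cap has been turned by more than 45 degrees while on the neck (angle between the x axis of cap and the x axis of bottle, either way round above 0.785 rad and distance between cap and mouth below 0.015 m), for 0.02 s.
At the end, for the whole second after the job is handed in: The cap is held still and upright (within 20 degrees) in the fingers, its underside 30 to 110 mm above its locked place and within 30 mm sideways of the bottle's axis, not touching the bottle; the stick stands released in the stand's hole; all eight beads lie in the bowl (all of step 2 and z of cap in the frame of mouth between 0.03 and 0.11 m and horizontal distance between cap and mouth below 0.03 m and angle between cap's own z axis and vertical below 0.35 rad and contact force between cap and the fingers above 0.5 N and contact force between cap and bottle below 0.05 N and linear speed of cap below 0.03 m/s and angle between stick's own z axis and vertical below 0.4 rad and contact force between stick and the arm below 0.1 N and horizontal distance between each of bead0_center, bead1_center, bead2_center, bead3_center, bead4_center, bead5_center, bead6_center, bead7_center and bowl below 0.062 m and height (world z) of each of bead0_center, bead1_center, bead2_center, bead3_center, bead4_center, bead5_center, bead6_center, bead7_center below 0.05 m); the arm keeps its last pose, push and grip.
It fails at once if a bead leaves the bowl (horizontal distance between any of bead0_center, bead1_center, bead2_center, bead3_center, bead4_center, bead5_center, bead6_center, bead7_center and bowl above 0.075 m).
It fails at once if the fingers push a bead (contact force between the fingers and bead0 above 1 N or contact force between the fingers and bead1 above 1 N or contact force between the fingers and bead2 above 1 N or contact force between the fingers and bead3 above 1 N or contact force between the fingers and bead4 above 1 N or contact force between the fingers and bead5 above 1 N or contact force between the fingers and bead6 above 1 N or contact force between the fingers and bead7 above 1 N).
It fails at once if the cup, the vase or the jar is moved by more than 20 mm (distance of any of cup, vase, jar from where it was at the start of the episode above 0.02 m).
It also fails if it takes over 72 s, if anything falls off the work surface, if the arm or the gripper's body presses on something with over 40 N, if the wrist force passes 120 N, or if a joint passes its speed limit or range.

## Robot

A 6-joint arm with a two-finger parallel gripper is mounted at the origin on the work surface. World frame = base frame: x ahead of the robot, y to its left, z up, the work surface at z = 0. Lengths are in m, angles in rad, forces in N, time in s.
With the tool pointing down it reaches from about 0.325 to 0.75 m from the base axis. Payload 7.6 kg.
Tool frame: the origin (TCP) lies at the very end of the fingers, on their centre line; the grasp point (between the pads) lies 19 mm behind it; z points along the fingers, y is the line along which they close (so a half turn about z gives the same grasp; the last joint's range is limited). The gripper opens to 85 mm and grips with 20 to 120 N. Pads are 22 mm wide; open, the fingers measure 114 mm over their backs; the gripper's body (76 mm by 85 mm) begins 54 mm behind the grasp point. The pads swing forward as they close: fully open they stand 13 mm farther back than shut.
Start: joints at [1.152, 0.052, 1.401, -0, 1.689, -0.07], TCP at [0.179, 0.493, 0.231] pointing down, gripper open.
Joint ranges: [-2.9, 2.9], [-0.91, 2.17], [0.12, 2.37], [-1.06, 4.2], [0.26, 2.73], [-2.93, 2.93]. Speed limits (rad/s): [2.57, 2.57, 3.01, 3.14, 3.14, 3.14].

## Interface

Orientations are given as a rotation vector (axis times angle).
In Python, from workcell import ctrl, vision gives the robot as it stands.
- The arm moves only by the tool apply_moves, never from a script. Its argument "steps" is a list of rows, each a list of 7 numbers: the shift along the tool's x, y, z in units of 50 mm (1.0 is 50 mm), then the turn, a rotation vector about the tool's x, y, z in units of 5 degrees (1.0 is 5 degrees), then the opening, from 0 (shut) to 1 (fully open). A call has 1 to 8 rows; each row is the pose to reach, as a shift and turn from the pose commanded when the call began, along the tool's axes at that moment; what a row does not reach only later rows make up. A row lasts 1/8 s, in which the tool goes at most 62.5 mm and 10.7 degrees, less where a joint would pass 70% of its speed; a pose out of reach is approached as far as the arm can. A call with a gripper value outside its range is refused whole. The fingers move at their own pace and stop on an object; "grip_force" is the grip in N (left out, the last holds). Time passes only in rows, so rows that repeat a pose let the fingers close. It gives the time, the measured TCP pose, the force, the opening and the grip force at its end, in the units of the state.
- ctrl.get_obs(): the state, without advancing time (a new reading comes with each control period).
- vision.snapshot(name): name is "scene" or "side" or "wrist"; returns a dict with "color" (384x512x3 uint8, red, green, blue), "z_map" (384x512 float32, m along the optical axis (not along the pixel's ray), 0 where there is no reading), "camera_matrix" (3x3 intrinsics, pixels), "distortion" ([k1, k2, p1, p2, k3] as OpenCV has them; the pictures are not rectified), "T" (4x4, takes a point from camera to world coordinates). Camera axes: x right, y up, looking along -z (the intrinsics and any distortion apply to the point x, -y, -z); pixel columns grow to the right and rows downward; lengths in m; the calibration is good to about 2 mm. A picture is of the moment at which its call begins.
- ctrl.sign_off(): hands the job in; it is judged then, once.
Trained networks look in the newest picture that a camera, given by its name, has taken for a name from the list of things; names that differ only in an ending like _2 or _b are one class to them, and where a whole thing is asked for, a point or a joint stands for the part that bears it (a point fixed in the world has none). Each returns a list of dicts, best first, with "p" (0 to 1); they miss things now and then, are a little off and sometimes report something else, mostly with a low value. They report only what shows in the picture. A call takes as long as a camera call.
- vision.boxes_of(camera, thing): "position" ([x, y, z] in m, in the coordinates of the camera as it stood for that picture, good to about 4 mm: the middle of the surface that is visible of it).
- vision.silhouettes(camera, thing): "region" (384x512 bool, what is visible of it).
- vision.mark_of(camera, thing): "position" ([x, y, z] in m, in the coordinates of the camera as it stood for that picture, good to about 4 mm: a listed point, or the origin of a listed thing).
The state is a dict: "time_s": time; "joint_positions": joint angles; "qvel": joint speeds; "joint_efforts": joint torques, N m; "tcp_pos": TCP position; "ee_rot": TCP orientation; "wrist_force": force on the tool from outside, world axes, zero at the start; "wrist_torque": the same for the moment, N m; "finger_gap": opening from 0.0 (shut) to 1.0 (fully open); "finger_force": force on a finger pad.
Only numpy, scipy, OpenCV 4.12 (cv2) and the standard library are available. Lean on these libraries where they do the work, as an engineer would, in place of code of your own. Each camera call takes 0.05 s, during which the arm holds its last target. There are 200 camera calls.

## Working session

There is one attempt and no reset: what is moved stays moved. The work goes in short steps, Python scripts to look and compute and a tool call to move; the robot and the scene stay as the last step left them, time stands still between calls to the robot, and variables do not carry over. Pictures are saved under pics/ and viewed, at most 10 in all, crops included, and the job is handed in when it is done.

Besides the shell and the picture viewer there is one more tool, called as name(argument=value, ...), one argument or row to a line, values as JSON. apply_moves: Moves the arm, as the interface text tells. Its arguments: {"type":"object","properties":{"steps":{"type":"array"},"grip_force":{"type":"number"}},"required":["steps"]}

```bash
mkdir -p pics; cat > h.py <<'E'
import numpy as np, cv2
from scipy.spatial.transform import Rotation as R
from workcell import ctrl, vision
def w(s,p): return (s["T"]@np.r_[p,1])[:3]
def cloud(s,mask):
    v,u=np.nonzero(mask&(s["z_map"]>0)); z=s["z_map"][v,u]
    n=cv2.undistortPoints(np.c_[u,v].astype(float)[:,None],s["camera_matrix"],np.array(s["distortion"]))[:,0]
    return (np.c_[n[:,0]*z,-n[:,1]*z,-z,np.ones(len(z))]@s["T"].T)[:,:3]
E
python3 - <<'E'
from h import *
o=ctrl.get_obs(); print(o)
ims=[]
for c in ("scene","side"):
    s=vision.snapshot(c); ims.append(s["color"])
    print(c,s["T"].round(3).tolist())
    for t in ("bowl","stand","stick","bottle","cap","mouth","cup","vase","jar","bead0_center"):
        m=vision.mark_of(c,t)
        print(t,[(round(d["p"],2),w(s,d["position"]).round(4).tolist()) for d in m[:8]])
        if t in("cap","stick","stand","bowl"):
            r=vision.silhouettes(c,t)
            if r:
                p=cloud(s,r[0]["region"]); print("  sil",len(p),np.percentile(p,[1,50,99],axis=0).round(4).tolist())
    cv2.imwrite(f"pics/{c}0.png",s["color"][:,:,::-1])
E
```

```text
{'time_s': 0.0, 'joint_positions': array([ 1.15169058e+00,  5.28382965e-02,  1.40174766e+00,  1.97901776e-05,
        1.68859449e+00, -7.02959833e-02]), 'qvel': array([ 0.00058029, -0.00139791,  0.00153266, -0.00036094,  0.00096868,
        0.00030818]), 'joint_efforts': array([-3.47031473e-04, -3.81660032e+01, -3.60194957e+01, -6.44201441e-05,
        6.05380425e-03, -2.52541668e-05]), 'tcp_pos': array([0.17928074, 0.49311502, 0.23046005]), 'ee_rot': array([-5.45061896e-01, -3.09353673e+00,  2.41201881e-03]), 'wrist_force': array([-0.34632286, -0.12188633,  0.14712063]), 'wrist_torque': array([ 0.01215155, -0.04944103,  0.02280028]), 'finger_force': 0.0, 'finger_gap': 0.999678380421808}
scene [[-0.56, -0.502, 0.659, 1.301], [0.828, -0.332, 0.451, 0.458], [-0.008, 0.798, 0.602, 0.747], [0.0, 0.0, 0.0, 1.0]]
bowl [(0.9, [0.5072, -0.2619, 0.0012])]
  sil 1691 [[0.4306, -0.3298, 0.0004], [0.5096, -0.2564, 0.0258], [0.5718, -0.1927, 0.0508]]
stand [(0.92, [0.5651, 0.2432, -0.0015]), (0.68, [0.5429, -0.0115, 0.1224]), (0.59, [0.5071, -0.2598, 0.0028])]
  sil 1801 [[0.538, 0.2041, 0.0017],
[... 1033 characters left out ...]
l 1058 [[0.5326, 0.1969, -0.001], [0.5716, 0.2049, 0.0556], [0.6175, 0.3688, 0.0714]]
stick []
  sil 260 [[0.5639, 0.2307, -0.001], [0.5716, 0.2346, 0.1278], [0.5831, 0.3908, 0.1794]]
bottle [(0.94, [0.5469, -0.0123, 0.0015])]
cap [(0.91, [0.5446, -0.0173, 0.1226])]
  sil 762 [[0.518, -0.0429, -0.0007], [0.546, -0.0282, 0.1532], [0.5769, 0.197, 0.1559]]
mouth [(0.68, [0.5474, -0.0111, 0.1269])]
cup [(0.89, [0.7503, 0.2133, 0.0027])]
vase [(0.71, [0.7659, -0.1745, 0.0003]), (0.18, [0.4835, -0.2341, 0.0139])]
jar [(0.95, [0.7471, 0.0095, 0.0005]), (0.63, [0.4697, -0.2579, 0.0184]), (0.49, [0.574, 0.2437, 0.0016])]
bead0_center [(0.7, [0.5437, -0.267, 0.0176]), (0.64, [0.5342, -0.292, 0.0146])]
```

```bash
python3 - <<'E'
from h import *
P={k:[] for k in("stand","stick","bottle","cap","bowl")}
for c in ("scene","side"):
    s=vision.snapshot(c)
    for t in P:
        r=vision.silhouettes(c,t)
        if r: P[t].append(cloud(s,r[0]["region"]))
for t,zr in(("stand",(.064,.076)),("bottle",(.108,.12)),("cap",(.150,.160)),("bowl",(.044,.053))):
    for p in P[t]:
        q=p[(p[:,2]>zr[0])&(p[:,2]<zr[1])][:,:2]; q=q[np.linalg.norm(q-np.median(q,0),axis=1)<.09]
        if len(q)<5: print(t,len(q));continue
        print(t,len(q),cv2.minAreaRect((q*1000).astype(np.float32)),np.array(cv2.minEnclosingCircle((q*1000).astype(np.float32)),dtype=object))
for p in P["stick"]:
    q=p[(p[:,2]>.075)]; 
    for a in(.09,.12,.15,.172): 
        m=abs(q[:,2]-a)<.01; print("stick",a,np.median(q[m],0).round(4),m.sum())
    print(q[:,2].max())
E
python3 -c "
import cv2;a=cv2.imread('pics/scene0.png');b=cv2.imread('pics/side0.png')
cv2.imwrite('pics/both.png',cv2.resize(cv2.hconcat([a,b]),(800,300)))"
```

```text
stand 817 ((572.9591674804688, 242.54803466796875), (76.51603698730469, 79.37870788574219), 85.33074951171875) [(573.4108276367188, 243.54153442382812) 52.63622283935547]
stand 413 ((572.3656616210938, 236.97984313964844), (75.72419738769531, 74.84325408935547), 83.37337493896484) [(572.6314697265625, 235.5111541748047) 49.48178482055664]
bottle 128 ((555.0560302734375, -5.092500686645508), (30.62337875366211, 52.443153381347656), 28.224376678466797) [(548.15185546875, -9.023689270019531) 27.046369552612305]
bottle 113 ((546.171142578125, -28.616230010986328), (48.30254364013672, 22.84192657470703), 0.23992274701595306) [(545.9837646484375, -23.00324249267578) 24.413785934448242]
cap 293 ((546.1953735351562, -9.720691680908203), (53.32607650756836, 53.684814453125), 20.829599380493164) [(544.55615234375, -10.584993362426758) 29.048227310180664]
cap 438 ((545.4834594726562, -15.993099212646484), (52.895931243896484, 52.69084167480469), 58.635257720947266) [(546.40185546875, -15.429489135742188) 28.717174530029297]
bowl 279 ((506.52740478515625, -260.26641845703125), (133.73924255371094, 128.89990234375), 81.53022003173828) [(503.5394592285156, -259.3141174316406) 70.10858154296875]
bowl 807 ((507.1650695800781, -262.862548828125), (128.97718811035156, 130.0488739013672), 10.599164962768555) [(507.5541687011719, -262.4146728515625) 65.82127380371094]
stick 0.09 [0.5776 0.2468 0.0894] 54
stick 0.12 [0.5774 0.2464 0.1197] 61
stick 0.15 [0.577  0.2456 0.1507] 68
stick 0.172 [0.5758 0.2454 0.1746] 83
0.1822748965675849
stick 0.09 [0.5719 0.2346 0.0917] 38
stick 0.12 [0.5719 0.2346 0.1206] 44
stick 0.15 [0.5722 0.234  0.1509] 46
stick 0.172 [0.5715 0.2353 0.1731] 53
0.1803194770642938
```

View pics/both.png

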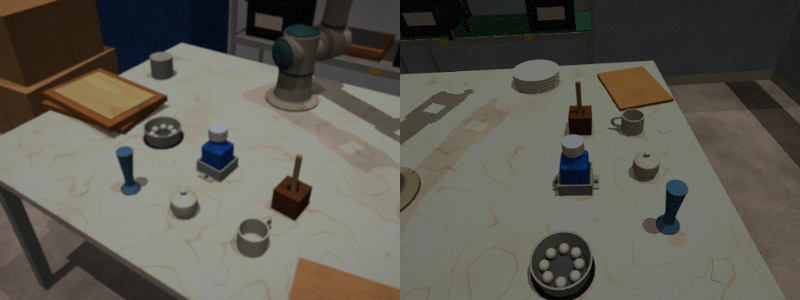

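The left half is the scene camera and the right half the side camera. The stick and stand are at about (290,190) in the left half, the bottle at (217,150), the bowl with its ring of beads at (163,132), and the cup, jar and vase are off to the far-x side. The network positions agree with the picture.

```bash
cat >> h.py <<'E'
def row(x,y,z,yaw=0.):
    "row for tool down at x,y,z; yaw=angle(deg) of tool y axis from world x"
    o=ctrl.get_obs(); A=R.from_rotvec(o["ee_rot"]); a=np.radians(yaw)
    Y=[np.cos(a),np.sin(a),0];Z=[0,0,-1];X=np.cross(Y,Z)
    B=R.from_matrix(np.c_[X,Y,Z])
    print("t",round(o["time_s"],2),(A.inv().apply(np.array([x,y,z])-o["tcp_pos"])/.05).round(3).tolist(),np.degrees((A.inv()*B).as_rotvec()/5).round(2).tolist(), o["joint_positions"].round(2).tolist())
E
python3 -c "
from h import *
row(.5705,.2425,.231)"
```

```text
t 2.1 [-9.066, -2.043, 0.006] [0.0, -0.0, 14.0] [1.15, 0.05, 1.4, 0.0, 1.69, -0.07]
```

apply_moves(
  steps=[
    [-9.066,-2.043,0,0,0,14,0.6],
    [-9.066,-2.043,0,0,0,14,0.6],
    [-9.066,-2.043,0,0,0,14,0.6],
    [-9.066,-2.043,0,0,0,14,0.6],
    [-9.066,-2.043,0,0,0,14,0.6],
    [-9.066,-2.043,0,0,0,14,0.6],
    [-9.066,-2.043,0,0,0,14,0.6],
    [-9.066,-2.043,0,0,0,14,0.6],
  ],
)

```text
time_s: 3.1
tcp_pos: [0.5727, 0.24, 0.2306]
ee_rot: [-2.226, -2.217, 0.001]
wrist_force: [-0.2, 1.0, -0.3]
finger_gap: 0.6
finger_force: 0.0
```

apply_moves(
  steps=[
    [0,0,0,0,0,0,0.6],
  ],
)

```text
time_s: 3.22
tcp_pos: [0.5716, 0.241, 0.2305]
ee_rot: [-2.224, -2.218, 0.001]
wrist_force: [-0.3, -0.3, -0.9]
finger_gap: 0.597
finger_force: 0.0
```

```bash
python3 -c "
from h import *
print(ctrl.get_obs()['tcp_pos'],ctrl.get_obs()['ee_rot']);row(.571,.2425,.231);row(.571,.2425,.116)
s=vision.snapshot('wrist')
cv2.imwrite('pics/w1.png',s['color'][:,:,::-1])
r=vision.silhouettes('wrist','stick')
for d in r[:2]:
  p=cloud(s,d['region']);print(d['p'],len(p))
  q=p[(p[:,2]>.172)&(p[:,2]<.19)];print(len(q),q.mean(0) if len(q) else 0, q.min(0),q.max(0))
"
```

```text
[0.5716225  0.24101401 0.23047751] [-2.22395461e+00 -2.21831386e+00  1.49605915e-03]
t 3.23 [0.03, -0.013, -0.01] [-0.01, 0.0, -0.03] [0.34, 0.33, 1.09, -0.0, 1.72, 0.34]
t 3.23 [0.031, -0.01, 2.29] [-0.01, 0.0, -0.03] [0.34, 0.33, 1.09, -0.0, 1.72, 0.34]
0.67 865
319 [0.57026834 0.24389733 0.17888295] [0.56282875 0.23520114 0.17204809] [0.57782362 0.25023911 0.18213367]
```

apply_moves(
  steps=[
    [0,0,1.1,0,0,0,0.6],
    [0,0,2.29,0,0,0,0.6],
    [0,0,2.29,0,0,0,0.6],
    [0,0,2.29,0,0,0,0.0],
    [0,0,2.29,0,0,0,0.0],
    [0,0,2.29,0,0,0,0.0],
    [0,0,2.29,0,0,0,0.0],
    [0,0,2.29,0,0,0,0.0],
  ],
  grip_force=50,
)

```text
time_s: 4.32
tcp_pos: [0.5712, 0.2432, 0.1203]
ee_rot: [2.22, 2.221, 0.006]
wrist_force: [-2.8, 0.6, 6.5]
finger_gap: 0.169
finger_force: 48.5
```

apply_moves(
  steps=[
    [0,0,-1,0,0,0,0],
    [0,0,-2,0,0,0,0],
    [0,0,-3,0,0,0,0],
    [0,0,-3.6,0,0,0,0],
    [0,0,-3.6,0,0,0,0],
  ],
)

```text
time_s: 4.95
tcp_pos: [0.5713, 0.2428, 0.3017]
ee_rot: [2.219, 2.219, 0.012]
wrist_force: [-0.6, -0.4, -0.4]
finger_gap: 0.169
finger_force: 48.8
```

```bash
python3 -c "
from h import *
o=ctrl.get_obs();print(o['tcp_pos'],o['ee_rot'],o['wrist_force']);row(.47,-.01,.3);row(.507,-.262,.30)
for c in('side','scene'):
  s=vision.snapshot(c)
  r=vision.silhouettes(c,'stick')
  for d in r[:2]:
    p=cloud(s,d['region']);print(c,d['p'],len(p),np.percentile(p,[0.5,50,99.5],axis=0).round(4).tolist())
  bs=vision.mark_of(c,'bead0_center'); print([(round(b['p'],2),w(s,b['position']).round(3).tolist()) for b in bs])
"
```

```text
[0.57126509 0.24280793 0.30170691] [2.21858127 2.2192979  0.01196364] [-0.61896594 -0.39180559 -0.42421618]
t 4.95 [-5.056, -2.027, 0.003] [0.09, -0.03, 0.0] [0.34, 0.32, 0.96, 0.0, 1.85, 0.34]
t 4.95 [-10.096, -1.289, -0.005] [0.09, -0.03, 0.0] [0.34, 0.32, 0.96, 0.0, 1.85, 0.34]
side 0.56 541 [[0.5652, 0.2309, 0.1934], [0.5729, 0.2355, 0.2862], [0.581, 0.2458, 0.3618]]
side 0.32 2462 [[0.4818, -0.0644, -0.0008], [0.5477, -0.0489, 0.046], [0.609, 0.0252, 0.1146]]
[(0.58, [0.535, -0.289, 0.018])]
scene 0.57 423 [[0.142, 0.1109, -0.0006], [0.576, 0.2443, 0.237], [0.5804, 0.2506, 0.2905]]
[(0.49, [0.53, -0.284, 0.022]), (0.42, [0.567, 0.247, 0.184]), (0.24, [0.469, -0.256, 0.018])]
```

apply_moves(
  steps=[
    [-1.2,-0.5,0,0,0,0,0],
    [-2.3,-0.95,0,0,0,0,0],
    [-3.4,-1.4,0,0,0,0,0],
    [-4.5,-1.8,0,0,0,0,0],
    [-5.6,-2.0,0,0,0,0,0],
    [-6.8,-1.9,0,0,0,0,0],
    [-8.0,-1.7,0,0,0,0,0],
    [-9.1,-1.5,0,0,0,0,0],
  ],
)

```text
time_s: 6.25
tcp_pos: [0.4953, -0.2146, 0.2961]
ee_rot: [-2.221, -2.221, 0.0]
wrist_force: [0.6, 0.3, -0.3]
finger_gap: 0.174
finger_force: 48.9
```

apply_moves(
  steps=[
    [-1.0,0.21,0,0,0,0,0],
    [-1.0,0.21,0,0,0,0,0],
    [-1.0,0.21,0,0,0,0,0],
    [-1.0,0.21,0,0,0,0,0],
  ],
)

```text
time_s: 6.75
tcp_pos: [0.5062, -0.2614, 0.297]
ee_rot: [2.219, 2.223, 0.0]
wrist_force: [0.1, 0.6, 0.7]
finger_gap: 0.173
finger_force: 48.9
```

```bash
python3 -c "
from h import *
o=ctrl.get_obs();print(o['tcp_pos'],o['ee_rot'],o['wrist_force']);row(.507,-.262,.2);row(.507,-.262,.124)
for c in('side','scene'):
  s=vision.snapshot(c)
  for d in vision.silhouettes(c,'stick')[:1]:
    p=cloud(s,d['region']);p=p[np.linalg.norm(p[:,:2]-o['tcp_pos'][:2],axis=1)<.04]
    for a in(.195,.21,.23,.25,.27): 
        m=abs(p[:,2]-a)<.008; print(c,a,np.median(p[m],0).round(4),m.sum())
    print(np.percentile(p,[0.5,50,99.5],axis=0).round(4).tolist())
"
```

```text
[ 0.50620455 -0.26143599  0.29702835] [2.21945295e+00 2.22318727e+00 4.94652075e-04] [0.12737836 0.60066983 0.65213636]
t 6.75 [-0.012, 0.015, 1.941] [0.0, -0.0, 0.02] [-0.54, 0.18, 1.14, 0.0, 1.83, -0.54]
t 6.75 [-0.012, 0.015, 3.461] [0.0, -0.0, 0.02] [-0.54, 0.18, 1.14, 0.0, 1.83, -0.54]
side 0.195 [ 0.509  -0.2701  0.1956] 84
side 0.21 [ 0.5085 -0.2703  0.2111] 89
side 0.23 [ 0.508  -0.2702  0.23  ] 93
side 0.25 [ 0.5087 -0.2701  0.2504] 104
side 0.27 [ 0.5089 -0.2701  0.2701] 115
[[0.4996, -0.2725, 0.1884], [0.5083, -0.27, 0.287], [0.5152, -0.2603, 0.3568]]
scene 0.195 [ 0.5097 -0.2565  0.1962] 29
scene 0.21 [ 0.5113 -0.2561  0.2092] 35
scene 0.23 [ 0.5111 -0.2557  0.2293] 41
scene 0.25 [ 0.5102 -0.256   0.2518] 38
scene 0.27 [ 0.5117 -0.2559  0.2699] 50
[[0.4996, -0.2676, 0.1903], [0.5104, -0.2558, 0.2529], [0.5174, -0.2505, 0.344]]
```

apply_moves(
  steps=[
    [0,0,1.1,0,0,0,0],
    [0,0,2.2,0,0,0,0],
    [0,0,3.0,0,0,0,0],
    [0,0,3.45,0,0,0,0],
    [0,0,3.45,0,0,0,0],
    [0,0,3.45,0,0,0,0],
  ],
)

```text
time_s: 7.7
tcp_pos: [0.5068, -0.2627, 0.1259]
ee_rot: [2.219, 2.22, 0.001]
wrist_force: [-0.8, -0.5, -0.6]
finger_gap: 0.173
finger_force: 48.9
```

apply_moves(
  steps=[
    [0.2,0,0,0,0,0,0],
    [0.282,0.103,0,0,0,0,0],
    [0.291,0.244,0,0,0,0,0],
    [0.225,0.39,0,0,0,0,0],
    [0.129,0.483,0,0,0,0,0],
    [0,0.54,0,0,0,0,0],
    [-0.145,0.541,0,0,0,0,0],
    [-0.28,0.485,0,0,0,0,0],
  ],
)

```text
time_s: 8.7
tcp_pos: [0.5292, -0.2769, 0.1235]
ee_rot: [-2.219, -2.219, 0.002]
wrist_force: [-1.9, 0.5, -0.8]
finger_gap: 0.17
finger_force: 49.8
```

apply_moves(
  steps=[
    [-0.116,-0.089,0,0,0,0,0],
    [-0.205,-0.205,0,0,0,0,0],
    [-0.261,-0.34,0,0,0,0,0],
    [-0.28,-0.485,0,0,0,0,0],
    [-0.261,-0.63,0,0,0,0,0],
    [-0.205,-0.765,0,0,0,0,0],
    [-0.116,-0.881,0,0,0,0,0],
    [0,-0.97,0,0,0,0,0],
  ],
)

```text
time_s: 9.7
tcp_pos: [0.4824, -0.2769, 0.1249]
ee_rot: [2.219, 2.219, 0.001]
wrist_force: [6.1, 1.3, -0.1]
finger_gap: 0.175
finger_force: 49.6
```

apply_moves(
  steps=[
    [0.135,-0.056,0,0,0,0,0],
    [0.28,-0.075,0,0,0,0,0],
    [0.425,-0.056,0,0,0,0,0],
    [0.56,0,0,0,0,0,0],
    [0.676,0.089,0,0,0,0,0],
    [0.765,0.205,0,0,0,0,0],
    [0.821,0.34,0,0,0,0,0],
    [0.84,0.485,0,0,0,0,0],
  ],
)

```text
time_s: 10.7
tcp_pos: [0.5066, -0.2345, 0.1242]
ee_rot: [-2.221, -2.222, 0.0]
wrist_force: [-0.4, -1.8, -0.2]
finger_gap: 0.176
finger_force: 48.9
```

```bash
python3 -c "
from h import *
s=vision.snapshot('side');a=cv2.imread('pics/side0.png')[260:384,150:270];b=s['color'][260:384,150:270,::-1]
cv2.imwrite('pics/beads.png',cv2.resize(cv2.hconcat([a,b]),None,fx=3,fy=3))"
```

```text
(no output)
```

View pics/beads.png

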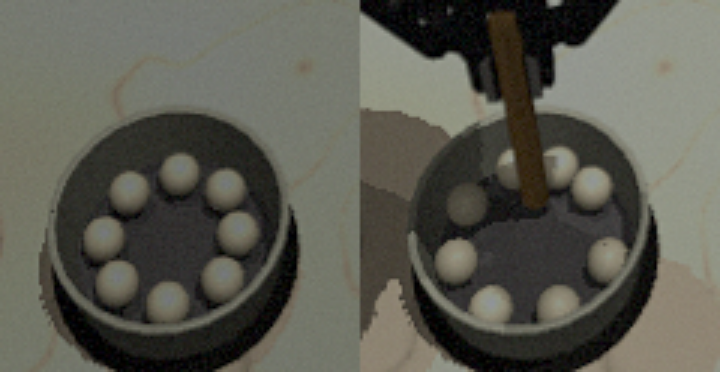

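The left crop is before stirring and the right is after. All eight beads are in the bowl and have moved clockwise and outward: the bead from (222,280) is now at (558,307) and the one from (104,240) at (467,205). I'll do one more turn for margin.

apply_moves(
  steps=[
    [-0.043,0.214,0,0,0,0,0],
    [-0.164,0.396,0,0,0,0,0],
    [-0.346,0.517,0,0,0,0,0],
    [-0.56,0.56,0,0,0,0,0],
    [-0.774,0.517,0,0,0,0,0],
    [-0.956,0.396,0,0,0,0,0],
    [-1.077,0.214,0,0,0,0,0],
    [-1.12,0,0,0,0,0,0],
  ],
)

```text
time_s: 11.75
tcp_pos: [0.5058, -0.2903, 0.1244]
ee_rot: [2.221, 2.222, 0.002]
wrist_force: [-1.0, 4.1, -0.2]
finger_gap: 0.175
finger_force: 48.9
```

apply_moves(
  steps=[
    [0.043,-0.214,0,0,0,0,0],
    [0.164,-0.396,0,0,0,0,0],
    [0.346,-0.517,0,0,0,0,0],
    [0.56,-0.56,0,0,0,0,0],
    [0.774,-0.517,0,0,0,0,0],
    [0.956,-0.396,0,0,0,0,0],
    [0.56,0,0,0,0,0,0],
    [0.56,0,0,0,0,0,0],
  ],
)

```text
time_s: 12.75
tcp_pos: [0.5065, -0.2625, 0.1235]
ee_rot: [-2.22, -2.22, 0.001]
wrist_force: [0.4, 0.3, -0.7]
finger_gap: 0.171
finger_force: 49.0
```

```bash
python3 -c "
from h import *
s=vision.snapshot('side');a=cv2.imread('pics/side0.png')[260:384,150:270];b=s['color'][260:384,150:270,::-1]
cv2.imwrite('pics/beads2.png',cv2.resize(cv2.hconcat([a,b]),None,fx=3,fy=3))"
```

```text
(no output)
```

View pics/beads2.png

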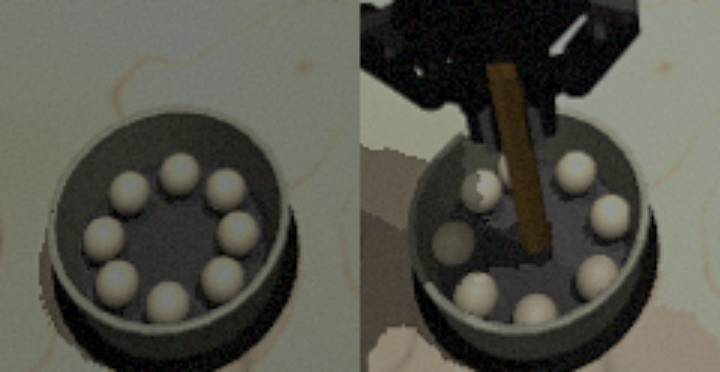

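The right crop shows all eight beads still inside the bowl, spread in a new arrangement, and the stick back at the centre (about (535,245)). Next I'll return the stick.

apply_moves(
  steps=[
    [0,0,-0.8,0,0,0,0],
    [0,0,-1.8,0,0,0,0],
    [0,0,-2.9,0,0,0,0],
    [0,0,-3.5,0,0,0,0],
    [1.1,-0.25,-3.5,0,0,0,0],
    [2.2,-0.5,-3.5,0,0,0,0],
    [3.3,-0.7,-3.5,0,0,0,0],
    [4.4,-0.8,-3.5,0,0,0,0],
  ],
)

```text
time_s: 13.8
tcp_pos: [0.4646, -0.0406, 0.299]
ee_rot: [-2.221, -2.221, 0.001]
wrist_force: [-0.3, 0.1, 0.8]
finger_gap: 0.173
finger_force: 49.0
```

apply_moves(
  steps=[
    [1.1,0.2,0,0,0,0,0],
    [2.2,0.7,0,0,0,0,0],
    [3.3,1.15,0,0,0,0,0],
    [4.4,1.6,0,0,0,0,0],
    [5.3,1.95,0,0,0,0,0],
    [5.7,2.08,0,0,0,0,0],
    [5.7,2.08,0,0,0,0,0],
    [5.7,2.08,0,0,0,0,0],
  ],
)

```text
time_s: 14.8
tcp_pos: [0.5696, 0.2417, 0.2993]
ee_rot: [-2.222, -2.221, 0.001]
wrist_force: [-0.1, 0.1, -0.7]
finger_gap: 0.173
finger_force: 49.0
```

```bash
python3 -c "
from h import *
o=ctrl.get_obs();print(o['tcp_pos'],o['ee_rot'],o['wrist_force']);row(.5712,.2428,.3);row(.5712,.2428,.1225)
for c in('side','scene'):
  s=vision.snapshot(c)
  for d in vision.silhouettes(c,'stick')[:1]:
    p=cloud(s,d['region']);p=p[np.linalg.norm(p[:,:2]-o['tcp_pos'][:2],axis=1)<.04]
    for a in(.2,.23,.26): 
        m=abs(p[:,2]-a)<.01; print(c,a,np.median(p[m],0).round(4),m.sum())
    print(np.percentile(p,[0.5,50,99.5],axis=0).round(4).tolist())
"
```

```text
[0.56955971 0.24168059 0.29931941] [-2.22173627e+00 -2.22105929e+00  1.07597943e-03] [-0.08039317  0.08148984 -0.67808163]
t 14.8 [0.022, 0.033, -0.014] [-0.01, 0.01, -0.0] [0.34, 0.32, 0.96, -0.0, 1.86, 0.34]
t 14.8 [0.024, 0.035, 3.536] [-0.01, 0.01, -0.0] [0.34, 0.32, 0.96, -0.0, 1.86, 0.34]
side 0.2 [0.5709 0.2363 0.1998] 54
side 0.23 [0.5706 0.236  0.2302] 57
side 0.26 [0.5716 0.2354 0.2601] 59
[[0.5635, 0.2298, 0.1895], [0.5712, 0.235, 0.283], [0.5791, 0.2425, 0.3588]]
scene 0.2 [0.5758 0.2463 0.201 ] 69
scene 0.23 [0.5759 0.2453 0.2302] 71
scene 0.26 [0.5763 0.2452 0.2601] 79
[[0.5689, 0.2357, 0.1913], [0.5763, 0.2453, 0.2462], [0.5799, 0.2515, 0.2951]]
```

apply_moves(
  steps=[
    [0.02,0.03,1.0,0,0,0,0],
    [0.02,0.03,2.0,0,0,0,0],
    [0.02,0.03,2.9,0,0,0,0],
    [0.02,0.03,3.5,0,0,0,0],
    [0.02,0.03,3.5,0,0,0,0],
    [0.02,0.03,3.5,0,0,0,0],
    [0.02,0.03,3.5,0,0,0,0.3],
    [0.02,0.03,3.5,0,0,0,0.6],
  ],
)

```text
time_s: 16.0
tcp_pos: [0.5718, 0.2436, 0.1252]
ee_rot: [2.221, 2.221, 0.002]
wrist_force: [-1.1, 0.4, -0.0]
finger_gap: 0.498
finger_force: 0.0
```

apply_moves(
  steps=[
    [0,0,0,0,0,0,0.6],
    [0,0,0,0,0,0,0.6],
    [0,0,-1.0,0,0,0,0.6],
    [0,0,-2.2,0,0,0,0.6],
    [0,0,-3.0,0,0,0,0.6],
    [0,0,-3.0,0,0,0,0.6],
  ],
)

```text
time_s: 16.75
tcp_pos: [0.5725, 0.2439, 0.2792]
ee_rot: [2.219, 2.219, 0.012]
wrist_force: [0.3, -0.1, 1.0]
finger_gap: 0.601
finger_force: 0.0
```

```bash
python3 -c "
from h import *
o=ctrl.get_obs();print(o['tcp_pos'],o['ee_rot'],o['wrist_force']);row(.5455,-.0125,.272)
for c in('side','scene'):
  s=vision.snapshot(c)
  for d in vision.silhouettes(c,'stick')[:1]:
    p=cloud(s,d['region']);p=p[np.linalg.norm(p[:,:2]-[.571,.242],axis=1)<.04]
    for a in(.09,.13,.17): 
        m=abs(p[:,2]-a)<.01; print(c,a,np.median(p[m],0).round(4),m.sum())
    print(np.percentile(p,[0.5,50,99.5],axis=0).round(4).tolist())
"
```

```text
[0.5725446  0.24389264 0.27920331] [2.21856042 2.21930178 0.01190613] [ 0.34911666 -0.08064059  0.95841039]
t 16.75 [-5.128, -0.544, 0.125] [0.09, -0.03, 0.0] [0.34, 0.32, 1.0, 0.0, 1.81, 0.34]
side 0.09 [0.5737 0.2368 0.0899] 41
side 0.13 [0.5717 0.2373 0.1304] 35
side 0.17 [0.5736 0.2378 0.1723] 41
[[0.5659, 0.2333, 0.0649], [0.5731, 0.2372, 0.1231], [0.5811, 0.2441, 0.1796]]
scene 0.09 [0.5811 0.2475 0.0898] 46
scene 0.13 [0.5815 0.2473 0.1296] 59
scene 0.17 [0.58   0.2461 0.1723] 74
[[0.5704, 0.2383, 0.0657], [0.5808, 0.247, 0.1346], [0.5851, 0.2533, 0.1823]]
```

apply_moves(
  steps=[
    [-1.1,-0.1,0,0,0,0,1],
    [-2.2,-0.2,0,0,0,0,1],
    [-3.3,-0.35,0,0,0,0,1],
    [-4.4,-0.45,0,0,0,0,1],
    [-5.1,-0.54,0.1,0,0,0,1],
    [-5.11,-0.54,0.5,0,0,0,1],
    [-5.11,-0.54,0.5,0,0,0,1],
    [-5.11,-0.54,0.5,0,0,0,1],
  ],
)

```text
time_s: 17.95
tcp_pos: [0.5445, -0.0116, 0.2492]
ee_rot: [-2.22, -2.222, 0.0]
wrist_force: [-0.9, 0.8, -0.6]
finger_gap: 1.003
finger_force: 0.0
```

```bash
python3 -c "
from h import *
o=ctrl.get_obs();print(o['tcp_pos'],o['ee_rot'])
s=vision.snapshot('wrist'); im=s['color'][:,:,::-1].copy()
for d in vision.silhouettes('wrist','cap')[:1]:
  p=cloud(s,d['region']);q=p[abs(p[:,2]-.155)<.006]
  print(d['p'],len(p),len(q),cv2.minEnclosingCircle((q[:,:2]*1000).astype(np.float32)),cv2.minAreaRect((q[:,:2]*1000).astype(np.float32)),np.median(q,0))
cv2.imwrite('pics/w2.png',im)
row(.5455,-.0125,.124)"
```

```text
[ 0.54453238 -0.01162107  0.24921855] [-2.22002652e+00 -2.22199234e+00  4.84997804e-04]
0.93 2909 2628 ((544.1220703125, -12.731843948364258), 28.020410537719727) ((544.2460327148438, -12.37558364868164), (54.4797248840332, 54.739906311035156), 32.967201232910156) [ 0.54421871 -0.01115186  0.15524726]
t 18.05 [-0.019, 0.012, 2.518] [0.01, -0.0, 0.01] [-0.09, 0.1, 1.31, 0.0, 1.73, -0.09]
```

View pics/w2.png

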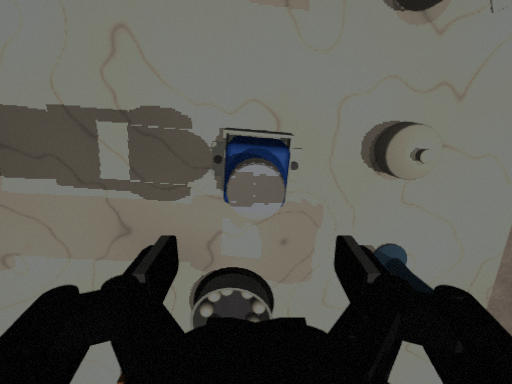

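The cap sits centred at about (255,188) between the open fingers, and the sides are clear.

apply_moves(
  steps=[
    [-0.015,0,1.0,0,0,0,1],
    [-0.015,0,2.0,0,0,0,1],
    [-0.015,0,2.5,0,0,0,1],
    [-0.015,0,2.5,0,0,0,1],
    [-0.015,0,2.5,0,0,0,0],
    [-0.015,0,2.5,0,0,0,0],
    [-0.015,0,2.5,0,0,0,0],
    [-0.015,0,2.5,0,0,0,0],
  ],
  grip_force=90,
)

```text
time_s: 19.05
tcp_pos: [0.5454, -0.0127, 0.1265]
ee_rot: [2.219, 2.22, 0.003]
wrist_force: [-2.6, 0.1, 6.3]
finger_gap: 0.618
finger_force: 92.9
```

apply_moves(
  steps=[
    [0,0,0,0,0,0,0],
    [0,0,0.08,0,0,0,0],
    [0,0,0.16,0,0,0,0],
    [0,0,0.16,0,0,0,0],
  ],
)

```text
time_s: 19.55
tcp_pos: [0.5455, -0.0128, 0.1195]
ee_rot: [2.219, 2.22, 0.004]
wrist_force: [-5.2, -0.2, 12.0]
finger_gap: 0.624
finger_force: 93.9
```

apply_moves(
  steps=[
    [0,0,0.04,0,0,0,0],
    [0,0,0.04,0,0,-2,0],
    [0,0,0.04,0,0,-4,0],
    [0,0,0.04,0,0,-6,0],
    [0,0,0.04,0,0,-8,0],
    [0,0,0.04,0,0,-10,0],
    [0,0,0.04,0,0,-12,0],
    [0,0,0.04,0,0,-14,0],
  ],
)

```text
time_s: 20.55
tcp_pos: [0.5458, -0.0123, 0.1193]
ee_rot: [0.535, 3.091, 0.002]
wrist_force: [-10.2, 3.7, 19.9]
finger_gap: 0.621
finger_force: 94.7
```

apply_moves(
  steps=[
    [0,0,0,0,0,-2,0],
    [0,0,0,0,0,-2.4,0],
    [0,0,0,0,0,-2.4,0],
  ],
)

```text
time_s: 20.92
tcp_pos: [0.5458, -0.0123, 0.1193]
ee_rot: [0.217, 3.129, 0.001]
wrist_force: [-10.7, 3.8, 21.4]
finger_gap: 0.62
finger_force: 94.7
```

```bash
python3 -c "
from h import *
o=ctrl.get_obs();print(o);row(.5455,-.0128,.186,82)"
```

```text
{'time_s': 20.925, 'joint_positions': array([-9.06339258e-02,  1.70605957e-01,  1.49873899e+00,  9.29311201e-04,
        1.46727529e+00, -1.52296956e+00]), 'qvel': array([ 0.00058717, -0.0003005 , -0.00042052,  0.00077867,  0.00066959,
        0.01069751]), 'joint_efforts': array([ -1.57487456, -30.83944201, -28.85640979,  -0.46541939,
        -2.84867652,  -0.22607349]), 'tcp_pos': array([ 0.54575086, -0.01228719,  0.11927623]), 'ee_rot': array([2.17121233e-01, 3.12907754e+00, 1.28278136e-03]), 'wrist_force': array([-10.73711033,   3.75443046,  21.44329191]), 'wrist_torque': array([0.39030027, 1.71035591, 0.01467713]), 'finger_force': 94.66887254733592, 'finger_gap': 0.6199615836928308}
t 20.93 [-0.003, -0.009, -1.334] [0.01, 0.06, 0.01] [-0.09, 0.17, 1.5, 0.0, 1.47, -1.52]
```

apply_moves(
  steps=[
    [0,0,-0.1,0,0,0,0],
    [0,0,-0.2,0,0,0,0],
    [0,0,-0.3,0,0,0,0],
    [0,0,-0.4,0,0,0,0],
  ],
)

```text
time_s: 21.42
tcp_pos: [0.5446, -0.0129, 0.1346]
ee_rot: [0.219, 3.134, -0.0]
wrist_force: [-1.0, 0.6, -0.1]
finger_gap: 0.622
finger_force: 94.0
```

apply_moves(
  steps=[
    [0,0,-0.3,0,0,0,0],
    [0,0,-0.6,0,0,0,0],
    [0,0,-0.9,0,0,0,0],
    [0,0,-1.05,0,0,0,0],
    [0,0,-1.05,0,0,0,0],
    [0,0,-1.05,0,0,0,0],
    [0,0,-1.05,0,0,0,0],
  ],
)

```text
time_s: 22.3
tcp_pos: [0.5443, -0.0127, 0.1861]
ee_rot: [-0.219, -3.133, -0.0]
wrist_force: [-0.2, 0.8, 0.1]
finger_gap: 0.622
finger_force: 94.0
```

```bash
python3 -c "
from h import *
o=ctrl.get_obs();print(o['tcp_pos'],o['wrist_force'],o['finger_force'],o['qvel'].round(3))
for c in('side','scene'):
  s=vision.snapshot(c)
  for t in('cap','stick'):
   for d in vision.silhouettes(c,t)[:1]:
    p=cloud(s,d['region']);print(c,t,np.percentile(p,[2,50,98],axis=0).round(4).tolist())
   print([(round(b['p'],2),w(s,b['position']).round(3).tolist()) for b in vision.mark_of(c,t)[:2]])
  if c=='side':cv2.imwrite('pics/end.png',cv2.resize(s['color'][60:,100:400,::-1],None,fx=1.8,fy=1.8))
"
```

```text
[ 0.54430436 -0.01274775  0.18611091] [-0.23961181  0.8411083   0.10801747] 94.01317839664443 [-0.001 -0.    -0.002  0.001  0.002 -0.   ]
side cap [[0.5197, -0.0502, 0.1824], [0.5593, -0.0303, 0.2063], [0.5718, 0.01, 0.2331]]
[(0.65, [0.548, -0.015, 0.181])]
side stick [[0.5671, 0.2328, 0.0631], [0.5752, 0.2366, 0.1068], [0.5821, 0.243, 0.1575]]
[]
scene cap [[0.3087, -0.2032, 0.0021], [0.5623, -0.0092, 0.2118], [0.5724, 0.0147, 0.2174]]
[(0.64, [0.544, -0.014, 0.183])]
scene stick [[0.5738, 0.2402, 0.069], [0.5801, 0.2478, 0.1273], [0.5836, 0.2535, 0.1811]]
[(0.63, [0.474, -0.293, 0.017])]
```

View pics/end.png

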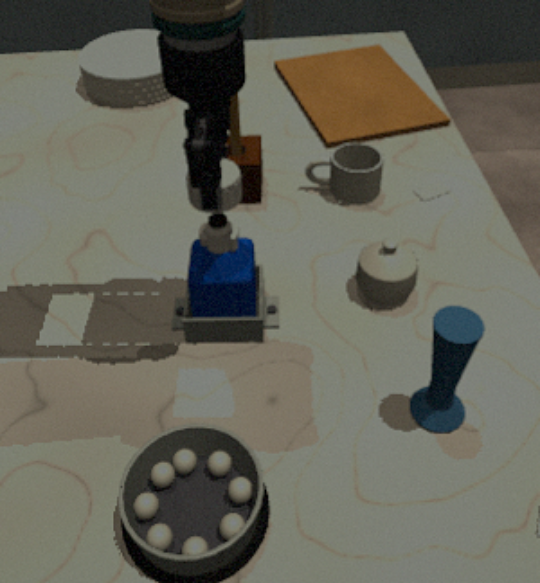

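The gripper holds the cap upright at (215,185), above the bare neck at (217,228). All eight beads are in the bowl and the stick is in its stand.

```bash
python3 -c "
from h import *
print(ctrl.sign_off())"
```

```text
the job is handed in; nothing more can be done
None
```

The job is handed in, with no verdict returned: the beads were stirred and all eight stayed in the bowl, the stick is back in its stand, and the unscrewed cap is held upright about 6 cm above the neck.

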